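# Open the safety cap of the solvent bottle at the stone-sorting bench

## Robot

A 6-joint arm with a two-finger parallel gripper is mounted at the origin on the work surface. World frame = base frame: x ahead of the robot, y to its left, z up, the work surface at z = 0. Lengths are in m, angles in rad, forces in N, time in s.
With the tool pointing down it reaches from about 0.375 to 0.9 m from the base axis. Payload 3.1 kg.
Tool frame: the origin (TCP) lies midway between the tips of the shut fingers; the grasp point (between the pads) lies 19 mm behind it; z points along the fingers, y is the line along which they close (so a half turn about z gives the same grasp; the last joint's range is limited). The gripper opens to 87 mm and grips with 3 to 60 N. Pads are 19 mm wide; open, the fingers measure 117 mm over their backs; the gripper's body (75 mm by 190 mm) begins 51 mm behind the grasp point.
Start: joints at [1.032, 0.527, 1.433, -0, 1.181, -0.178], TCP at [0.22, 0.585, 0.223] pointing down, gripper open.
Joint ranges: [-3.08, 3.08], [-0.75, 2.2], [0.22, 2.44], [-1.43, 4.57], [0, 2.65], [-2.85, 2.85]. Speed limits (rad/s): [2.79, 2.79, 3.14, 3.14, 3.14, 3.14].

## Interface

Orientations are given as a unit quaternion [x, y, z, w].
In Python, from rig import status, imaging, order gives the robot as it stands.
- The arm moves only by the tool arm_command, never from a script. Its argument "deltas" is one flat list of numbers, 5 for each row, row after row: the opening, from -1 (shut) to 1 (fully open), so that 0 is half open, then the shift along the tool's x, y, z in m, then the turn about the tool's z in rad. In form: [gripper, tx, ty, tz, roll, gripper, tx, ty, tz, roll, ...]. A call has 1 to 12 rows; each row shifts and turns the commanded pose from where the row before left it, along the tool's axes as they then stand; what a row does not reach is not made up. A row lasts 1/8 s, in which the tool goes at most 62.5 mm and 10.7 degrees, less where a joint would pass 70% of its speed; a pose out of reach is approached as far as the arm can. A call with a gripper value outside its range is refused whole. The fingers move at their own pace and stop on an object; "newtons" is the grip in N (left out, the last holds). Time passes only in rows, so rows that do not move let the fingers close. It gives the time, the measured TCP pose, the force, the opening and the grip force at its end, in the units of the state.
- status.get_obs(): the state, without advancing time (a new reading comes with each control period).
- imaging.camera(name): name is "side" or "top"; returns (picture, depth): 480x640x3 uint8, red, green, blue; 480x640 float32, m along the optical axis (not along the pixel's ray), 0 where there is no reading.
- imaging.camera_params(name): a dict with "intrinsics" (3x3 intrinsics, pixels), "camera_from_world" (4x4, takes a point from world to camera coordinates). Camera axes: x right, y up, looking along -z (the intrinsics and any distortion apply to the point x, -y, -z); pixel columns grow to the right and rows downward; lengths in m; the calibration is good to about 2 mm. A picture is of the moment at which its call begins. camera_params takes no time and is no camera call.
- order.hand_in(): hands the job in; it is judged then, once.
The state is a dict: "time": time; "q": joint angles; "joint_velocities": joint speeds; "joint_torque": joint torques, N m; "position": TCP position; "tool_rot": TCP orientation; "ft_force": force on the tool from outside, world axes, zero at the start; "moment": the same for the moment, N m; "grip_width": finger opening in m; "grip_force": force on a finger pad.
Only numpy, scipy, OpenCV 4.12 (cv2) and the standard library are available. Lean on these libraries where they do the work, as an engineer would, in place of code of your own. Each camera call takes 0.05 s, during which the arm holds its last target. There are 200 camera calls.

## Task

Open the brown solvent bottle that is clamped in the steel holder: press its white push-and-turn safety cap down against the spring, keep it down while twisting it counter-clockwise (seen from above) about a sixth of a turn, then lift it straight off. Finish while still holding the cap in the gripper, level and straight above the bottle, with its underside about 5 cm over the open mouth; do not put it down or let go. Leave everything else on the bench where it is.

Things in the scene. Friction and masses are not known exactly. Their poses are not given: they have to be found in the camera images.
- cap_center (a point): centre (on the axis, half-way up) of the white ribbed push-and-turn safety cap: round, 52 mm in diameter, 38 mm high, 45 g, shut on the bottle at the start with this point 124 mm above the bench. z is up along its axis. About 2 mm of side play on the neck. Fingertips may reach up to 13 mm below the cap's underside before they meet the bottle's shoulder
- cap_mark (a point): outer end of the small raised bar on the cap's flat top, 22 mm from its axis along the cap's x axis; shut, it points along the bottle's x axis. Kept pressed, the cap turns counter-clockwise seen from above; turned by 0.8 to 1.25 rad from shut (1.05 is the middle) it lifts straight off; hard stop at about 1.34 rad. Clockwise it is blocked. The way of turning is the same at any grasp yaw
- cap_spring (a joint): how far the spring disc under the cap is pressed down, m: 0 at rest, 0.0075 fully down. Pushing takes about 5 N to begin and 12.5 N fully down; the cap can turn once it is at least 4 mm down, and must be kept down until turned 0.8 rad
- bottle: brown glass solvent bottle, 72 mm wide, 130 mm high without its cap, clamped upright in a steel holder (120 x 110 mm foot) screwed to the bench, so that neither can move. Origin on the bench under the bottle's axis; z up
- mouth (a point): centre of the top of the bottle's neck, 130 mm above the bench, on the bottle's axis; the shut cap covers it, its underside 25 mm lower
- jar: closed screw-lid jar of the same brown glass and white plastic, 72 mm wide, 95 mm high, standing loose; leave alone. Origin: centre of the underside
- tray: open grey specimen tray 130 x 110 x 30 mm with two stones in it; leave alone. Origin: centre of the underside
- tool_cup: empty open red plastic cup 76 mm wide, 95 mm high; leave alone. Origin: centre of the underside
- screwdriver: screwdriver lying on the bench; leave alone. Origin: on the bench under its shaft
- brush: brush lying on the bench; leave alone. Origin: on the bench under its shaft
- loupe: black stand loupe, 44 mm wide, 36 mm high; leave alone. Origin: centre of the underside
There are look-alikes about, which are no part of the job. There is more than one size of the part that bears cap_center; the job needs the largest.

How it is judged:
On the way, in this order (a step that is already met when the one before it is completed fails the run):
1. the gripper holds the cap and presses it at least 3 mm down (value of joint cap_spring above 0.003 m and contact force between the fingers and cap above 0.5 N), for 0.05 s.
2. the cap, still on the neck, is twisted counter-clockwise by at least about 40 degrees (y of cap_mark in the frame of bottle above 0.0135 m and z of cap_center in the frame of mouth below 0.005 m and contact force between the fingers and cap above 0.5 N), for 0.05 s.
At the end, for the whole second after the job is handed in: the gripper holds the cap, level within 15 degrees, within 30 mm of the bottle's axis, its underside 25 to 111 mm above the mouth, and the cap touches no part of the bottle (z of cap_center in the frame of mouth between 0.044 and 0.13 m and horizontal distance between cap_center and mouth below 0.03 m and angle between cap_center's own z axis and vertical below 0.26 rad and contact force between the fingers and cap above 0.5 N and contact force between cap and bottle below 0.05 N); the arm keeps its last pose, push and grip.
It fails at once if another thing on the bench is moved by more than 30 mm (distance of any of jar, tray, tool_cup, screwdriver, brush, loupe from where it was at the start of the episode above 0.03 m).
It also fails if it takes over 35 s, if anything falls off the work surface, if the arm or the gripper's body presses on something with over 40 N, if the wrist force passes 120 N, or if a joint passes its speed limit or range.

## Working session

There is one attempt and no reset: what is moved stays moved. The work goes in short steps, Python scripts to look and compute and a tool call to move; the robot and the scene stay as the last step left them, time stands still between calls to the robot, and variables do not carry over. Pictures are saved under pics/ and viewed, at most 10 in all, crops included, and the job is handed in when it is done.

Besides the shell and the picture viewer there is one more tool, called after "Call:" by a JSON object that holds its "api" and its "payload". arm_command: Moves the arm, as the interface text tells. Its arguments: {"type":"object","properties":{"deltas":{"type":"array"},"newtons":{"type":"number"}},"required":["deltas"]}

```bash
mkdir -p pics
cat > h.py <<'E'
import numpy as np, cv2
from rig import status, imaging, order
def cloud(n):
    p,d=imaging.camera(n); c=imaging.camera_params(n)
    K=np.array(c["intrinsics"]);T=np.linalg.inv(np.array(c["camera_from_world"]))
    v,u=np.mgrid[0:480,0:640]
    X=np.stack([(u-K[0,2])/K[0,0]*d,-(v-K[1,2])/K[1,1]*d,-d,np.ones_like(d)],-1)
    W=(X@T.T)[...,:3]; W[d==0]=np.nan
    return p,W
def save(n,p,crop=None,s=1):
    if crop: p=p[crop[1]:crop[3],crop[0]:crop[2]]
    cv2.imwrite(n,cv2.resize(p[...,::-1],None,fx=s,fy=s,interpolation=cv2.INTER_CUBIC))
E
python3 - <<'E'
from h import *
for n in("top","side"):
    p,W=cloud(n); save(f"pics/{n}.png",p); np.savez(n,p=p,W=W)
    print({k:np.round(v,3).tolist() if not isinstance(v,(str,int)) else v for k,v in imaging.camera_params(n).items()})
print(status.get_obs())
E
```

```text
{'intrinsics': [[505.533, 0.0, 314.288], [0.0, 505.533, 236.5], [0.0, 0.0, 1.0]], 'camera_from_world': [[0.028, -1.0, 0.006, -0.074], [0.985, 0.029, 0.168, -0.559], [-0.168, 0.001, 0.986, -1.318], [0.0, 0.0, 0.0, 1.0]]}
{'intrinsics': [[616.239, 0.0, 321.476], [0.0, 616.239, 233.588], [0.0, 0.0, 1.0]], 'camera_from_world': [[0.643, -0.766, -0.016, -0.409], [0.599, 0.489, 0.634, -0.361], [-0.478, -0.417, 0.773, -1.216], [0.0, 0.0, 0.0, 1.0]]}
{'time': 0.1, 'q': array([ 1.03253968e+00,  5.28359589e-01,  1.43380618e+00, -3.14650704e-05,
        1.18138028e+00, -1.78524367e-01]), 'joint_velocities': array([-0.00016638, -0.00247406, -0.00277832,  0.00023678, -0.00220843,
        0.00110283]), 'joint_torque': array([-5.09654801e-04, -4.40983951e+01, -1.77149677e+01,  6.35146047e-02,
        5.33939071e-02, -3.10357700e-05]), 'position': array([0.21965983, 0.58440991, 0.22166766]), 'tool_rot': array([ 1.78891899e-01,  9.83868251e-01, -9.19741449e-04, -3.28968352e-04]), 'ft_force': array([-0.77435211, -0.80253434,  0.44025584]), 'moment': array([-0.04523885,  0.01148953,  0.04210477]), 'grip_force': 0.0, 'grip_width': 0.0866930547298415}
```

View pics/top.png

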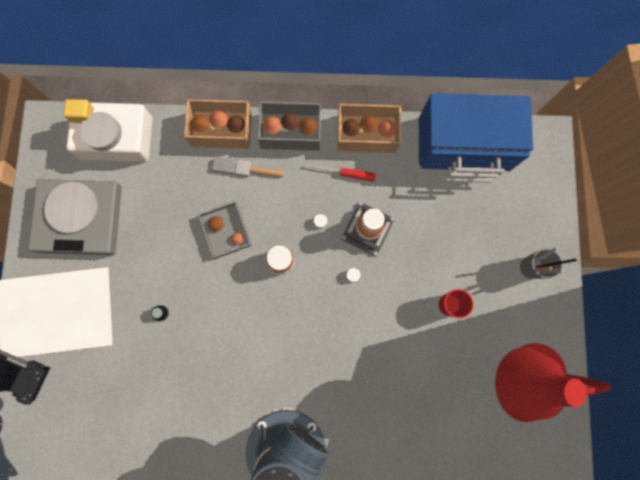

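View pics/side.png

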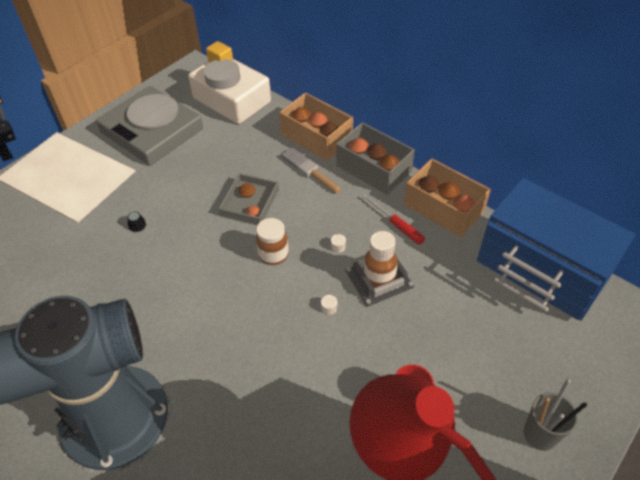

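Candidates, in top-view pixels: 
- the capped bottle in the steel holder at (373,220)
- the jar with a white lid at (280,259)
- small loose white caps at (320,222) and (353,275)

I choose (373,220), since it is the only one in the steel holder. I'll check it in a close crop.

Run:
```python
from h import *
for n in("top","side"):
    f=np.load(n+".npz"); p,W=f["p"],f["W"]
    c={"top":(325,180,425,260),"side":(330,215,430,310)}[n]
    if n=="top": save("pics/crop.png",p,c,7)
    S=W[c[1]:c[3],c[0]:c[2]].reshape(-1,3)
    m=(S[:,2]>.135)&(S[:,2]<.16); C=S[m]; print(n,m.sum(),np.nanmedian(C,0),C.min(0),C.max(0))
    for nm,r in(("top",((280,259),(320,222),(353,275),(373,220),(340,170),(458,300),(530,380),(475,150))),) if n=="top" else ():
        for u,v in r: print(u,v,np.round(W[v,u],3))
```

```text
top 344 [ 0.59407952 -0.2050561   0.14384501] [ 0.56785387 -0.23030366  0.13590595] [ 0.61972078 -0.1797011   0.15155521]
280 259 [0.491 0.029 0.093]
320 222 [ 0.605 -0.073  0.026]
353 275 [ 0.462 -0.166  0.024]
373 220 [ 0.591 -0.205  0.143]
340 170 [ 0.76  -0.125  0.012]
458 300 [ 0.403 -0.455  0.007]
530 380 [ 0.235 -0.48   0.392]
475 150 [ 0.781 -0.465  0.151]
side 440 [ 0.59258491 -0.20758244  0.14375662] [ 0.5674356  -0.23330832  0.13506554] [ 0.62295331 -0.17950735  0.15049997]
```

View pics/crop.png

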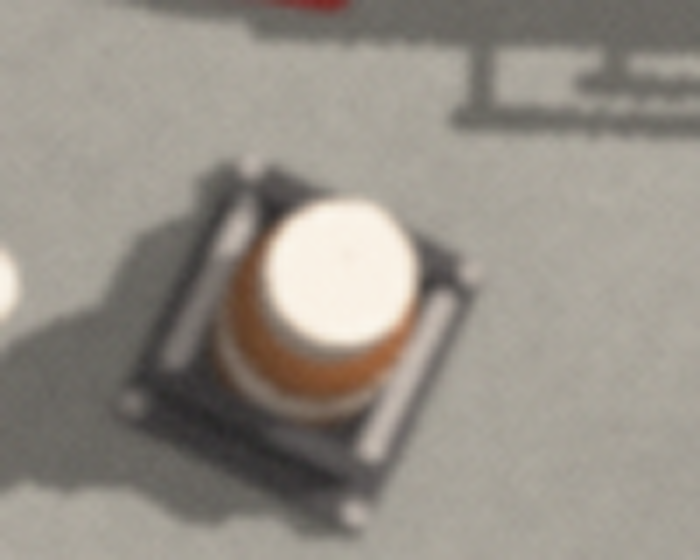

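The crop shows the white round cap, centred at crop (342,272), about 52 mm across, on the brown bottle between the holder's posts. Its centre is at about (0.594, -0.206), so this is the right one. Moving to a point above it at the present height.

Call:
{"api": "arm_command", "payload": {"deltas": [1,-0.039,-0.038,0,0,1,-0.039,-0.038,0,0,1,-0.039,-0.038,0,0,1,-0.039,-0.038,0,0,1,-0.039,-0.038,0,0,1,-0.039,-0.038,0,0,1,-0.039,-0.038,0,0,1,-0.039,-0.038,0,0,1,-0.039,-0.038,0,0,1,-0.039,-0.038,0,0,1,-0.039,-0.038,0,0,1,-0.039,-0.038,0,0], "newtons": 50}}

```text
time: 1.6
position: [0.4978, -0.0083, 0.2223]
tool_rot: [0.179, 0.984, 0.0, -0.0]
ft_force: [1.7, 0.5, 0.1]
grip_width: 0.0871
grip_force: 0.0
```

Call:
{"api": "arm_command", "payload": {"deltas": [1,-0.039,-0.038,0,0,1,-0.039,-0.038,0,0,1,-0.039,-0.038,0,0,1,-0.039,-0.038,0,0,1,0,0,0,0.173,1,0,0,0,0.173,1,0,0,0,0.173,1,0,0,0,0.173,1,0,0,0,0.173,1,0,0,0,0.173,1,0,0,0,0.173,1,0,0,0,0]}}

```text
time: 3.1
position: [0.5897, -0.2036, 0.2221]
tool_rot: [0.706, 0.708, -0.0, -0.001]
ft_force: [0.1, 0.5, 0.2]
grip_width: 0.087
grip_force: 0.0
```

Call:
{"api": "arm_command", "payload": {"deltas": [1,-0.003,0.004,0.02,0,1,0,0,0.025,0,1,0,0,0.025,0,1,0,0,0.025,0,1,0,0,0.022,0,1,0,0,0,0]}}

```text
time: 3.85
position: [0.5921, -0.2058, 0.1023]
tool_rot: [0.707, 0.708, -0.001, -0.003]
ft_force: [-0.6, 0.1, -0.5]
grip_width: 0.0865
grip_force: 0.0
```

Run:
```python
from h import *
p,W=cloud("side"); save("pics/s2.png",p,(300,150,460,310),3.6)
S=W[215:310,330:430].reshape(-1,3); C=S[(S[:,2]>.138)&(S[:,2]<.15)&(abs(S[:,0]-.594)<.04)&(abs(S[:,1]+.206)<.04)]
print(len(C),C.min(0),C.max(0)); print(status.get_obs()["ft_force"],status.get_obs()["position"])
```

```text
107 [ 0.57686228 -0.23265662  0.13815828] [ 0.62145132 -0.20537982  0.14892436]
[-0.39566031 -0.18153954  0.40175566] [ 0.59316789 -0.20640467  0.10381525]
```

View pics/s2.png

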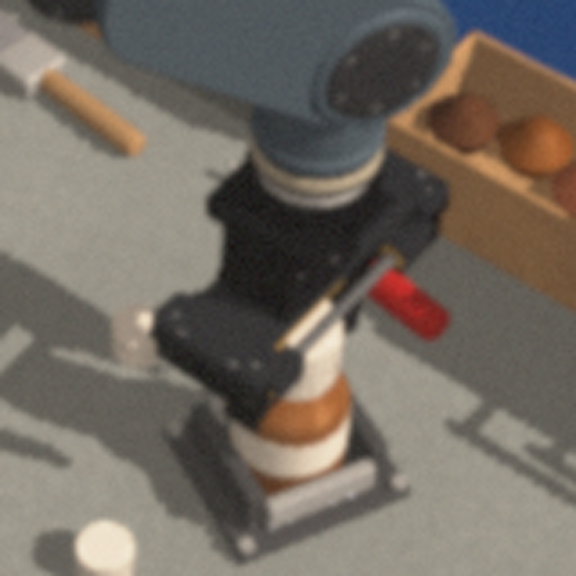

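The fingers straddle the cap: the near finger is at crop (250,360), the cap shows between them at about (315,370), and nothing is touching. Closing the gripper.

Call:
{"api": "arm_command", "payload": {"deltas": [-1,0,0,0,0,-1,0,0,0,0,-1,0,0,0,0,-1,0,0,0,0,-1,0,0,0,0,-1,0,0,0,0], "newtons": 50}}

```text
time: 4.65
position: [0.5942, -0.2068, 0.1059]
tool_rot: [0.707, 0.707, 0.0, 0.0]
ft_force: [-0.7, 0.0, 2.5]
grip_width: 0.0514
grip_force: 50.0
```

Call:
{"api": "arm_command", "payload": {"deltas": [-1,0,0,0.002,0,-1,0,0,0.002,0,-1,0,0,0.002,0,-1,0,0,0,0,-1,0,0,0,0]}}

```text
time: 5.28
position: [0.5942, -0.2069, 0.101]
tool_rot: [0.707, 0.707, 0.0, 0.0]
ft_force: [-2.5, 1.8, 9.7]
grip_width: 0.0511
grip_force: 50.0
```

Call:
{"api": "arm_command", "payload": {"deltas": [-1,0,0,0.0018,0,-1,0,0,0,0,-1,0,0,0,0,-1,0,0,0,-0.1,-1,0,0,0,-0.1,-1,0,0,0,-0.1,-1,0,0,0,0]}}

```text
time: 6.15
position: [0.5954, -0.2074, 0.0999]
tool_rot: [0.593, 0.805, 0.0, 0.002]
ft_force: [-0.4, 1.6, 10.5]
grip_width: 0.0511
grip_force: 50.0
```

Call:
{"api": "arm_command", "payload": {"deltas": [-1,0,0,0.0005,-0.1,-1,0,0,0,-0.1,-1,0,0,0,-0.1,-1,0,0,0,-0.1,-1,0,0,0,-0.1,-1,0,0,0,-0.1,-1,0,0,0,-0.15,-1,0,0,0,0,-1,0,0,0,0]}}

```text
time: 7.28
position: [0.5964, -0.2077, 0.0997]
tool_rot: [0.257, 0.966, -0.0, 0.003]
ft_force: [0.5, 0.4, 10.8]
grip_width: 0.0512
grip_force: 50.0
```

Run:
```python
from h import *
p,W=cloud("top"); save("pics/t3.png",p,(320,170,430,260),7)
o=status.get_obs();print(o["moment"],o["ft_force"],o["position"],o["q"])
```

```text
[ 0.15972663 -0.14665459  0.03221443] [ 0.36483897  1.0316124  10.52193226] [ 0.59641923 -0.20768495  0.09970682] [-5.12087997e-01  6.85347534e-01  1.52069133e+00  8.20078775e-04
  9.29263445e-01 -1.56253392e+00]
```

The tool has turned 1.05 rad while pressing with 10.5 N, and the moment shows no blockage. Lifting straight up slowly at first. An 85 mm lift is right: the underside starts about 30 mm below the mouth, and the finish is 50 mm above it.

Call:
{"api": "arm_command", "payload": {"deltas": [-1,0,0,-0.004,0,-1,0,0,-0.006,0,-1,0,0,-0.008,0,-1,0,0,-0.008,0,-1,0,0,0,0]}}

```text
time: 7.95
position: [0.5941, -0.2069, 0.1237]
tool_rot: [0.257, 0.966, -0.0, 0.0]
ft_force: [0.8, -0.1, -0.2]
grip_width: 0.0513
grip_force: 50.0
```

Call:
{"api": "arm_command", "payload": {"deltas": [-1,0,0,-0.01,0,-1,0,0,-0.012,0,-1,0,0,-0.012,0,-1,0,0,-0.012,0,-1,0,0,-0.011,0,-1,0,0,0,0,-1,0,0,0,0,-1,0,0,0,0]}}

```text
time: 8.95
position: [0.5936, -0.2066, 0.1796]
tool_rot: [0.257, 0.966, 0.0, -0.001]
ft_force: [-1.1, 0.2, -1.2]
grip_width: 0.0514
grip_force: 50.0
```

Run:
```python
from h import *
p,W=cloud("side"); save("pics/s4.png",p,(300,130,460,310),3.3)
o=status.get_obs();print(o["moment"],o["ft_force"],o["position"],o["grip_width"])
```

```text
[0.01795237 0.04421454 0.00962333] [-0.36915598  0.44363831 -0.90455377] [ 0.59363549 -0.20664992  0.17962379] 0.05141661990731688
```

View pics/s4.png

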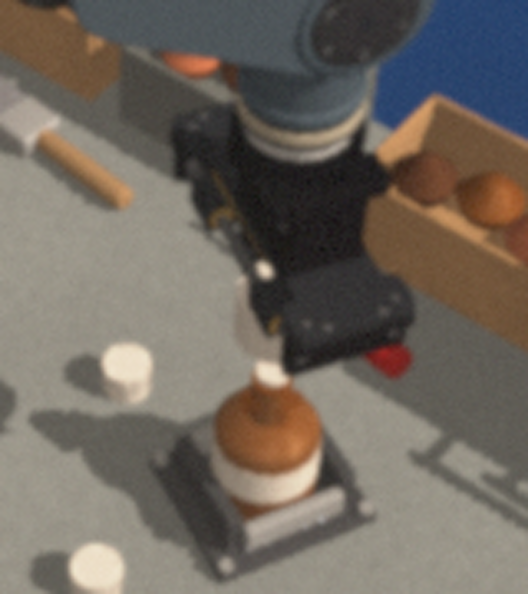

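The picture shows the cap held between the fingers at crop (258,320), level, above the bare neck whose top is at (270,375). The pose puts its underside about 5 cm over the mouth, so I'm handing in.

```bash
python3 -c "
from rig import order; print(order.hand_in())"
```

```text
the job is handed in; nothing more can be done
None
```

The bottle is open and the job is handed in: the arm holds the cap level, straight above the bottle, with its underside about 5 cm over the mouth by the tool pose; no verdict came back.

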